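# Close up the fume filter: filter drawer home, intake grille snapped on and held down

### The job

The carbon filter of the white bench-top fume unit has just been changed. First push the blue filter drawer fully home until it seats at its catch; then take the loose metal intake grille by its black rib, lay it level over the opening on top of the unit, its two short edges at the clips, and press it down until all four spring clips snap over its edge. Keep pressing: finish while the gripper is still pushing the grille firmly down on its rubber seal, so that I can check the seal; leave the other things on the bench where they are.

Things in the scene. Friction and masses are not known exactly. Their poses are not given: they have to be found in the camera images.
- unit: Downdraft fume filter unit fixed on the bench: white sheet-metal box 230 (its x) x 260 (its y) x 115 mm high, grey round outlet at the rear. Origin: centre of its underside, on the bench; z up. Its -x side is the front, with the blue drawer, and roughly faces the robot. The intake is on its top.
- seal: Black rubber seal round the intake on the unit's top, 144 x 180 mm outside, opening 120 x 156 mm, fixed. Origin: centre of the intake at the top of the seal, 119 mm above the bench; axes as the unit's. Fixed tabs flare out round it and centre the grille (2 mm play when down, catch it 5 mm off). Four steel spring clips, at y = +-95, x = +-45 mm. Tabs and clips rise to 143 mm above the bench.
- drawer (a joint): How far the filter drawer stands open, m: 0 is fully home. It starts 30 to 60 mm open and slides along the unit's x (+x closes it) with about 2 N; over the last 13 mm a sprung catch resists with about 8 N, and from about 5 mm on it pulls the drawer home against a hard stop.
- drawer_front (a point): Point on the outer face of the drawer's flat blue front, 68 mm above the bench, mid-width; moves with the drawer. The front is 190 mm wide (y) and 70 mm high, from 31 to 101 mm above the bench; axes as the unit's, so push along +x. With the drawer home this face stands 15 mm before the white box.
- grille_grip (a point): Centre of the black rib on the loose intake grille, half-way up the rib, 18 mm above the grille's underside; z up. Grille: aluminium slatted panel 150 (x) x 190 (y) x 6 mm, about 0.2 kg, same either way round. Rib on its middle: 12 mm thick (x), 90 long (y), 24 high, top 30 mm above the underside. Starts flat on the bench, left or right of the unit.
- grille_home (a point): Where grille_grip is when the grille is fully home, 137 mm above the bench; axes as the unit's; the grille's x and y lie along them (or a half turn). Laid on the clips it first rests 8 to 11 mm higher; pressing at the middle takes 10 to 20 N; 4 to 8 mm above home the force drops suddenly as the clips snap over its edge (sometimes one side first: press on), then it meets the seal.
- old_filter_mid (a point): Old filter panel, loose, cardboard frame 150 x 170 x 28 mm with grey pleats, lying flat beside the unit on the side opposite the grille; the point is its centre. To be left alone.
- rack_mid (a point): Cream test-tube rack with six tubes, 45 x 170 mm, 109 mm high over the tubes, standing in a fixed white enamel tray (228 x 308 x 25 mm) on the right; the point is 40 mm above its foot. Leave standing. (A tablet, 170 mm high, stands fixed at the back left and a clipboard lies at the back right, clear of the work; gas taps and a socket box stand along the back edge.)
- dropper_mid (a point): Brown dropper bottle with a red collar in the tray, diameter 38, height 94 mm; the point is 45 mm above its foot. Leave standing.
- beaker_mid (a point): Glass beaker in the tray, diameter 68, height 90 mm; the point is 45 mm above its foot. Leave standing.
- marker_mid (a point): Orange marker pen lying at the far left, 115 x 13 x 13 mm; the point is its centre. To be left alone.

How it is judged:
By the outcome, as a careful person would: the job done as asked, in the order asked, and still so for the second after the job is handed in, while the arm keeps its last pose, push and grip.
It also fails if it takes over 61 s, if anything falls off the work surface, if the arm or the gripper's body presses on something with over 40 N, if the wrist force passes 120 N, or if a joint passes its speed limit or range.

### The arm

A 6-joint arm with a two-finger parallel gripper is mounted at the origin on the work surface. World frame = base frame: x ahead of the robot, y to its left, z up, the work surface at z = 0. Lengths are in m, angles in degrees, forces in N, time in s.
With the tool pointing down it reaches from about 0.4 to 0.825 m from the base axis. Payload 7 kg.
Tool frame: the origin (TCP) lies between the finger pads; the fingertips stand 19 mm ahead of it and the grasp point (between the pads) is the TCP; x points along the fingers, y is the direction in which the jaws open and shut, and the axes are right-handed (so a half turn about x gives the same grasp; the last joint's range is limited). The gripper opens to 88 mm and grips with 3 to 60 N. Pads are 19 mm wide; open, the fingers measure 130 mm over their backs; the gripper's body (78 mm by 193 mm) begins 47 mm behind the grasp point.
Start: joints at [86.809, 20.546, 0.682, 0, -70.136, -16.507], TCP at [0.228, 0.635, 0.246] pointing down, gripper open.
Joint ranges: [-176.03, 176.03], [-82.01, 121.73], [-58.28, 71.71], [-173.87, 95.51], [-174.79, -0.11], [-173.66, 173.66]. Speed limits (degrees/s): [136.94, 136.94, 172.46, 180, 180, 180].

### API

Orientations are given as [roll, pitch, yaw] about the fixed x, y, z axes, in that order (R = Rz(yaw) Ry(pitch) Rx(roll)).
In Python, from plant import r gives the robot as it stands.
- The arm moves only by the tool send_rows, never from a script. Its argument "plan" is a list of rows, each a list of 2 entries, a list of its own where there are three numbers: the shift along the tool's x, y, z scaled (see below), then the turn, a rotation vector about the tool's x, y, z scaled (see below). A call has exactly 5 rows; each row is the pose to reach, as a shift and turn from the pose measured when the call began, along the tool's axes at that moment; what a row does not reach only later rows make up. The controller multiplies each number of a shift by 0.15 m and each number of a turn by pi/4 rad. A row lasts 1/10 s, in which the tool goes at most 50 mm and 8.59 degrees, less where a joint would pass 70% of its speed; a pose out of reach is approached as far as the arm can. A call with a number of a shift or a turn outside -1 to 1 is refused whole. A call with a gripper value outside its range is refused whole. "jaw" is the opening, from -1 (shut) to 1 (fully open), so that 0 is half open, set as the call begins (left out, the last holds). The fingers move at their own pace and stop on an object; "force" is the grip in N (left out, the last holds). Time passes only in rows, so rows that repeat a pose let the fingers close, or fill a call up. It gives the time, the measured TCP pose, the force and the opening at its end, in the units of the state.
- r.get_state(): the state, without advancing time (a new reading comes with each control period).
- r.capture(name): name is "scene" or "side" or "wrist"; returns a dict with "color" (420x560x3 uint8, red, green, blue), "range_z" (420x560 float32, m along the optical axis (not along the pixel's ray), 0 where there is no reading), "mtx" (3x3 intrinsics, pixels), "k1" (the pictures are not rectified: a ray, as slopes to the right and down, at radius r is drawn at 1 + k1 r^2 times it, then the intrinsics apply), "pose" (4x4, takes a point from camera to world coordinates). Camera axes: x right, y down, z forward; pixel columns grow to the right and rows downward; lengths in m; the calibration is good to about 2 mm. A picture is of the moment at which its call begins.
- r.close_job(): hands the job in, once; it reports no verdict.
Trained networks look in a picture, given as the dict that the camera call returned (one of the last four; its "shot" number tells which), for a name from the list of things; names that differ only in an ending like _2 or _b are one class to them, and where a whole thing is asked for, a point or a joint stands for the part that bears it (a point fixed in the world has none). Each returns a list of dicts, best first, with "score" (0 to 1); they miss things now and then, are a little off and sometimes report something else, mostly with a low value. They report only what shows in the picture. A call takes as long as a camera call.
- r.find_in(picture, target): "uv" ([column, row] in pixels, amid what is visible of it).
- r.trace(picture, target): "mask" (420x560 bool, what is visible of it) and "uv" ([column, row] in pixels, amid what is visible of it).
The state is a dict: "time_s": time; "joints": joint angles; "qd": joint speeds; "joint_torque": joint torques, N m; "tcp_pos": TCP position; "eef_rot": TCP orientation; "contact_force": force on the tool from outside, world axes, zero at the start; "moment": the same for the moment, N m; "gripper_width": finger opening in m.
Only numpy, scipy, OpenCV 4.12 (cv2) and the standard library are available. Lean on these libraries where they do the work, as an engineer would, in place of code of your own. Each camera call takes 0.05 s, during which the arm holds its last target. There are 200 camera calls.

## Working session

There is one attempt and no reset: what is moved stays moved. The work goes in short steps, Python scripts to look and compute and a tool call to move; the robot and the scene stay as the last step left them, time stands still between calls to the robot, and variables do not carry over. Pictures are saved under pics/ and viewed, about 8 in all and at most 12, crops included, and the job is handed in when it is done.

Besides the shell and the picture viewer there is one more tool, called after "Emit:" by a JSON object that holds its "api" and its "payload", one argument or row to a line. send_rows: Moves the arm, as the interface text tells. Its arguments: {"type":"object","properties":{"plan":{"type":"array"},"jaw":{"type":"number"},"force":{"type":"number"}},"required":["plan"]}

```bash
mkdir -p pics; cat > h.py <<'E'
import numpy as np, cv2
from scipy.spatial.transform import Rotation as R
from plant import r
def cloud(p):
    K=p["mtx"];k=p["k1"];h,w=p["range_z"].shape
    v,u=np.mgrid[0:h,0:w].astype(float)
    a=(u-K[0,2])/K[0,0];b=(v-K[1,2])/K[1,1]
    s=np.ones_like(a)
    for _ in range(10): s=1+k*((a/s)**2+(b/s)**2)
    a/=s;b/=s
    z=p["range_z"];P=np.stack([a*z,b*z,z],-1)@p["pose"][:3,:3].T+p["pose"][:3,3]
    P[z==0]=np.nan
    return P
def save(p,n): cv2.imwrite("pics/"+n,cv2.cvtColor(p["color"],cv2.COLOR_RGB2BGR))
def st():
    s=r.get_state();print({k:np.round(s[k],4).tolist() for k in("time_s","joints","tcp_pos","eef_rot","contact_force","gripper_width")});return s
def to_cmd(pos,rpy,s=None):
    s=s or r.get_state();M=R.from_euler("xyz",s["eef_rot"],degrees=True)
    d=M.inv().apply(np.array(pos)-s["tcp_pos"])/0.15
    t=(M.inv()*R.from_euler("xyz",rpy,degrees=True)).as_rotvec()/(np.pi/4)
    return np.round(d,3).tolist(),np.round(t,3).tolist()
E
python3 - <<'E'
from h import *
st()
for n in("scene","side"):
    p=r.capture(n);save(p,n+"0.png");P=cloud(p);print(n,p["pose"][:3,3].round(2))
    np.savez("/tmp/"+n,P=P,c=p["color"])
    for t in("unit","seal","drawer","drawer_front","grille_grip","old_filter_mid","rack_mid","dropper_mid","beaker_mid","marker_mid"):
        for d in r.trace(p,t)[:2]:
            q=P[d["mask"]];q=q[~np.isnan(q[:,0])]
            if len(q)<5: print(t,"few");continue
            rect=cv2.minAreaRect(q[:,:2].astype(np.float32))
            print(t,round(d["score"],2),np.round(d["uv"]),len(q),"med",np.median(q,0).round(3),"z",np.percentile(q[:,2],[2,98]).round(3),"rect",np.round(rect[0],3),np.round(rect[1],3),round(rect[2],1))
E
```

```text
{'time_s': 0.0, 'joints': [86.8097, 20.5907, 0.6335, -0.0219, -70.1348, -16.508], 'tcp_pos': [0.2274, 0.6351, 0.2446], 'eef_rot': [93.9229, 89.9057, -105.7828], 'contact_force': [0.1626, 1.1283, -0.127], 'gripper_width': 0.0875}
scene [ 1.82 -0.9   1.17]
unit 0.75 [292. 239.] 5858 med [ 0.658 -0.052  0.093] z [0.014 0.138] rect [ 0.555 -0.021] [0.291 0.478] 85.3
seal 0.85 [297. 221.] 344 med [ 0.635 -0.018  0.118] z [0.11  0.124] rect [ 0.652 -0.028] [0.163 0.182] 1.2
drawer 0.91 [284. 223.] 1147 med [ 0.565 -0.016  0.076] z [0.064 0.107] rect [ 0.508 -0.042] [0.217 0.393] 89.1
grille_grip 0.79 [196. 254.] 1445 med [ 0.43  -0.329  0.005] z [-0.004  0.029] rect [ 0.417 -0.32 ] [0.175 0.201] 9.6
old_filter_mid 0.86 [348. 205.] 1087 med [0.484 0.324 0.028] z [0.002 0.037] rect [0.47  0.341] [0.156 0.187] 21.0
old_filter_mid 0.62 [285. 225.] 1304 med [ 0.564 -0.019  0.076] z [0.   0.12] rect [ 0.509 -0.016] [0.249 0.485] 65.5
rack_mid 0.69 [116. 280.] 754 med [ 0.504 -0.637  0.077] z [0.004 0.114] rect [ 0.405 -0.621] [0.052 0.291] 80.2
dropper_mid 0.77 [149. 281.] 230 med [ 0.513 -0.534
[... 1212 characters left out ...]
 0.174] 20.0
old_filter_mid 0.29 [423. 356.] 1951 med [ 0.437 -0.636  0.077] z [0.004 0.114] rect [ 0.483 -0.621] [0.075 0.228] 82.8
rack_mid 0.89 [423. 356.] 1949 med [ 0.437 -0.636  0.077] z [0.004 0.114] rect [ 0.486 -0.621] [0.075 0.234] 82.8
dropper_mid 0.74 [402. 318.] 362 med [ 0.491 -0.536  0.049] z [0.004 0.096] rect [ 0.521 -0.523] [0.087 0.039] 22.3
beaker_mid 0.92 [374. 345.] 950 med [ 0.386 -0.526  0.059] z [0.007 0.094] rect [ 0.4   -0.503] [0.129 0.067] 52.0
beaker_mid 0.65 [312. 171.] 497 med [ 0.649 -0.03   0.12 ] z [0.078 0.126] rect [ 0.657 -0.036] [0.197 0.178] 89.4
marker_mid 0.5 [181. 145.] 90 med [0.563 0.511 0.011] z [0.001 0.016] rect [0.563 0.51 ] [0.024 0.103] 86.4
```

```bash
python3 - <<'E'
from h import *
for n in("scene","side"):
    d=np.load(f"/tmp/{n}.npz");P=d["P"];c=d["c"].astype(int);g=c.max(-1)
    def rect(m,l):
        q=P[m][:,:2].astype(np.float32);
        if len(q)<20: print(n,l,len(q));return
        rr=cv2.minAreaRect(q);print(n,l,len(q),"z",np.median(P[m][:,2]).round(4),np.round(rr[0],4),np.round(rr[1],4),round(rr[2],2),"pct",np.percentile(q,[1,99],axis=0).round(3).tolist())
    x,y,z=P[...,0],P[...,1],P[...,2]
    box=(x>.45)&(x<.85)&(y>-.2)&(y<.15)
    k=np.ones((2,2),np.uint8)
    er=lambda m:cv2.morphologyEx(m.astype(np.uint8),cv2.MORPH_OPEN,k)>0
    rect(er(box&(abs(z-.115)<.006)&(g>130)),"top white")
    rect(er(box&(abs(z-.119)<.007)&(g<70)),"seal black")
    rect(er(box&(z>.128)&(z<.15)),"clips")
    blue=(c[...,2]>c[...,0]+50)&box&(z>.025)&(z<.11)
    q=P[blue];
    f=q[(q[:,0]<np.percentile(q[:,0],60))&(q[:,2]>.04)&(q[:,2]<.095)]
    if n=="side" :
        for _ in range(4):
            A=np.c_[f[:,1],np.ones(len(f))];co=np.linalg.lstsq(A,f[:,0],rcond=None)[0];e=f[:,0]-A@co;f=f[abs(e)<max(.004,1.5*e.std())]
        print("front x=%.4f*y+%.4f"%tuple(co),len(f),e.std(),"y",np.percentile(f[:,1],[0.5,99.5]), "yaw",np.degrees(-np.arctan(co[0])))
    rect(blue,"blue")
    gb=(x>.28)&(x<.56)&(y>-.46)&(y<-.18)
    rect(er(gb&(z>.021)&(z<.04)&(g<90)),"rib")
    rect(er(gb&(z>.002)&(z<.014)&(g>110)),"grille")
    # image-based homography-free rib: mean color
    print(np.median(g[gb&(z<.002)]) if (gb&(z<.002)).any() else "")
a=cv2.imread("pics/side0.png");b=cv2.imread("pics/scene0.png")
cv2.imwrite("pics/a.png",cv2.resize(a,(800,600)));
E
```

```text
scene top white 1144 z nan [ 0.6395 -0.0284] [0.2313 0.2673] 1.59 pct [[nan, nan], [nan, nan]]
scene seal black 250 z nan [ 0.6531 -0.0269] [0.1483 0.1795] 0.9 pct [[nan, nan], [nan, nan]]
scene clips 256 z 0.1319 [ 0.6359 -0.0188] [0.1975 0.2411] 1.68 pct [[0.546, -0.137], [0.732, 0.098]]
scene blue 148 z 0.1008 [ 0.4616 -0.0348] [0.0226 0.1903] 0.08 pct [[0.451, -0.127], [0.471, 0.057]]
scene rib 76 z 0.0227 [ 0.4223 -0.3096] [0.0266 0.1108] 22.42 pct [[0.393, -0.363], [0.439, -0.265]]
scene grille 747 z nan [ 0.4134 -0.3285] [0.1466 0.201 ] 20.06 pct [[nan, nan], [nan, nan]]
105.5
side top white 1938 z nan [ 0.6838 -0.0284] [0.3313 0.255 ] 4.74 pct [[nan, nan], [nan, nan]]
side seal black 338 z nan [ 0.6481 -0.0408] [0.1954 0.1733] 80.21 pct [[nan, nan], [nan, nan]]
side clips 329 z nan [0.6681 0.0379] [0.3682 0.1517] 46.84 pct [[nan, nan], [nan, nan]]
front x=-0.0573*y+0.4457 3 0.0007988626234763292 y [-0.10955098 -0.07146267] yaw 3.2810948949561456
side blue 141 z 0.1015 [ 0.4557 -0.0341] [0.1882 0.0113] 89.94 pct [[0.45, -0.125], [0.46, 0.059]]
side rib 151 z nan [ 0.4172 -0.3262] [0.0278 0.083 ] 22.65 pct [[nan, nan], [nan, nan]]
side grille 2139 z nan [ 0.4253 -0.3264] [0.1534 0.185 ] 11.39 pct [[nan, nan], [nan, nan]]
25.0
```

View pics/side0.png

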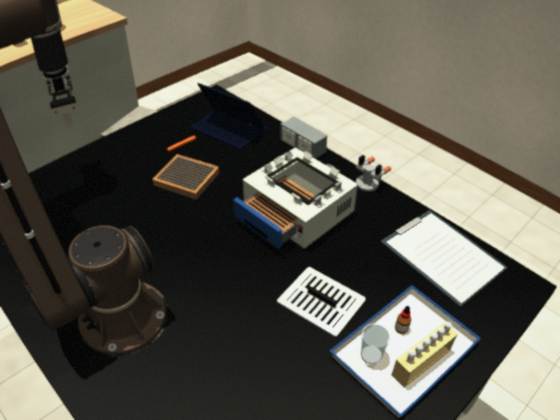

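View pics/scene0.png

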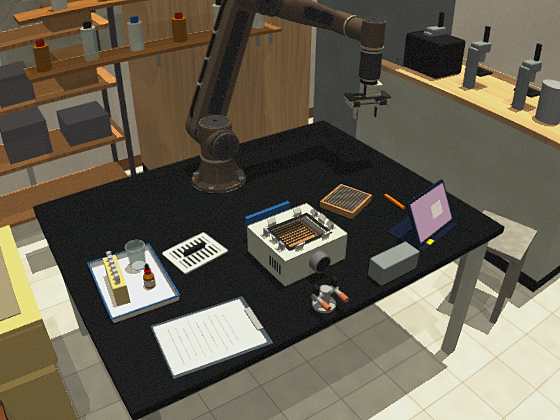

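```bash
cat >> h.py <<'E'
def cmd(pos,phi,show=True):
    "phi: world angle of tool y (tool pointing down)"
    s=r.get_state();M=R.from_euler("xyz",s["eef_rot"],degrees=True)
    y=M.as_matrix()[:,1];f0=np.degrees(np.arctan2(y[1],y[0]))
    c,q=np.cos(np.radians(phi)),np.sin(np.radians(phi))
    T=R.from_matrix(np.array([[0,c,q],[0,q,-c],[-1,0,0]]))
    d=M.inv().apply(np.array(pos)-s["tcp_pos"])/0.15;t=(M.inv()*T).as_rotvec()/(np.pi/4)
    print("t",round(s["time_s"],2),"tcp",np.round(s["tcp_pos"],4),"phi",round(f0,2),"J6",round(s["joints"][5],1),"F",np.round(s["contact_force"],1),"w",round(s["gripper_width"],4))
    print("shift",np.round(d,3).tolist(),"turn",np.round(t,3).tolist())
E
python3 -c "
from h import *
cmd([.45,.0,.35],90);cmd([.45,.0,.35],-90)
p=r.capture('wrist');s=r.get_state();M=R.from_euler('xyz',s['eef_rot'],degrees=True).as_matrix();print(M.round(3));print(M.T@(p['pose'][:3,3]-s['tcp_pos']),(M.T@p['pose'][:3,:3]).round(2),p['mtx'])"
```

```text
t 1.1 tcp [0.2275 0.6355 0.2456] phi -109.7 J6 -16.5 F [ 0.6  0.4 -0.2] w 0.0873
shift [-0.696, 3.489, -2.824] turn [3.562, 0.0, -0.0]
t 1.1 tcp [0.2275 0.6355 0.2456] phi -109.7 J6 -16.5 F [ 0.6  0.4 -0.2] w 0.0873
shift [-0.696, 3.489, -2.824] turn [-0.438, 0.0, 0.0]
[[-0.    -0.337 -0.941]
 [ 0.    -0.941  0.337]
 [-1.    -0.     0.   ]]
[-0.13839596  0.00040809 -0.0669499 ] [[-0.   -0.25  0.97]
 [ 1.    0.    0.  ]
 [-0.    0.97  0.25]] [[297.13191431   0.         275.76673023]
 [  0.         297.13191431 208.00219644]
 [  0.           0.           1.        ]]
```

Emit:
{"api": "send_rows", "payload": {
  "plan": [
    [[-0.1,0.2,-0.16],[-0.1,0,0]],
    [[-0.2,0.45,-0.36],[-0.2,0,0]],
    [[-0.3,0.7,-0.56],[-0.3,0,0]],
    [[-0.4,0.9,-0.73],[-0.4,0,0]],
    [[-0.5,1,-0.8],[-0.438,0,0]]
  ],
  "jaw": -1,
  "force": 30
}}

```text
time_s: 1.65
tcp_pos: [0.2907, 0.4509, 0.3219]
eef_rot: [-106.0, 89.9, 74.1]
contact_force: [-0.7, 0.6, 0.7]
gripper_width: 0.0531
```

```bash
python3 -c "
from h import *
cmd([.45,.0,.35],-90)"
```

```text
t 1.65 tcp [0.2907 0.4509 0.3219] phi -89.89 J6 12.0 F [-0.7  0.6  0.7] w 0.0531
shift [-0.19, 3.008, -1.056] turn [0.002, -0.0, 0.001]
```

Emit:
{"api": "send_rows", "payload": {
  "plan": [
    [[-0.03,0.3,-0.12],[0,0,0]],
    [[-0.05,0.6,-0.23],[0,0,0]],
    [[-0.1,0.9,-0.33],[0,0,0]],
    [[-0.1,1,-0.36],[0,0,0]],
    [[-0.1,1,-0.36],[0,0,0]]
  ]
}}

```text
time_s: 2.15
tcp_pos: [0.3455, 0.2992, 0.3377]
eef_rot: [-112.0, 89.8, 68.0]
contact_force: [0.8, 0.7, 0.2]
gripper_width: 0.0132
```

Emit:
{"api": "send_rows", "payload": {
  "plan": [
    [[-0.03,0.3,-0.12],[0,0,0]],
    [[-0.05,0.6,-0.23],[0,0,0]],
    [[-0.1,0.9,-0.33],[0,0,0]],
    [[-0.1,1,-0.36],[0,0,0]],
    [[-0.1,1,-0.36],[0,0,0]]
  ]
}}

```text
time_s: 2.65
tcp_pos: [0.4, 0.1482, 0.3524]
eef_rot: [-115.1, 89.8, 64.7]
contact_force: [0.2, 0.7, 0.3]
gripper_width: 0.0003
```

Emit:
{"api": "send_rows", "payload": {
  "plan": [
    [[0,0.3,-0.12],[0,0,0]],
    [[0,0.6,-0.23],[0,0,0]],
    [[0,0.9,-0.33],[0,0,0]],
    [[0,1,-0.36],[0,0,0]],
    [[0,1,-0.36],[0,0,0]]
  ]
}}

```text
time_s: 3.15
tcp_pos: [0.4543, -0.0025, 0.3513]
eef_rot: [-90.5, 89.9, 89.2]
contact_force: [-0.4, -0.5, 0.7]
gripper_width: 0.0006
```

```bash
python3 - <<'E'
from h import *
cmd([.42,-.034,.2],-90)
p=r.capture("wrist");save(p,"w1.png");P=cloud(p);np.savez("/tmp/w1",P=P,c=p["color"])
for t in("seal","drawer_front","unit"):
    for d in r.trace(p,t)[:2]:
        q=P[d["mask"]];q=q[~np.isnan(q[:,0])]
        rr=cv2.minAreaRect(q[:,:2].astype(np.float32));print(t,round(d["score"],2),np.round(d["uv"]),len(q),np.median(q,0).round(4),np.round(rr[0],4),np.round(rr[1],4),rr[2])
E
```

```text
t 3.15 tcp [ 0.4543 -0.0025  0.3513] phi -90.3 J6 65.2 F [-0.4 -0.5  0.7] w 0.0006
shift [1.008, 0.214, 0.228] turn [-0.007, -0.0, 0.003]
seal 0.96 [298.  76.] 3628 [ 0.5861 -0.028   0.1182] [ 0.6193 -0.0301] [0.0969 0.1858] 0.3561552166938782
drawer_front 0.63 [299. 137.] 13977 [ 0.5163 -0.0331  0.0732] [ 0.551  -0.0363] [0.251  0.2206] 3.2939724922180176
unit 0.73 [298.  84.] 36179 [ 0.5793 -0.0319  0.1131] [ 0.5792 -0.0421] [0.2618 0.2836] 1.341794490814209
```

View pics/w1.png

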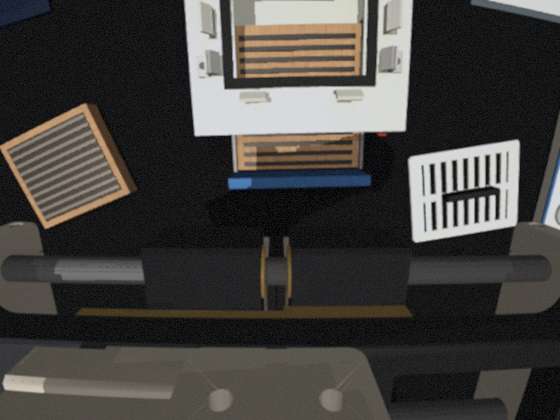

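```bash
cat >> h.py <<'E'
def onplane(p,uv,z):
    K=p["mtx"];uv=np.atleast_2d(uv).astype(float)
    a=(uv-[K[0,2],K[1,2]])/[K[0,0],K[1,1]];b=a.copy()
    for _ in range(10): b=a/(1+p["k1"]*(b**2).sum(1,keepdims=True))
    d=np.c_[b,np.ones(len(b))]@p["pose"][:3,:3].T;o=p["pose"][:3,3]
    return (o+d*((z-o[2])/d[:,2])[:,None])[:,:2]
E
python3 - <<'E'
from h import *
p=r.capture("wrist");c=p["color"].astype(int);P=cloud(p);z=P[...,2]
mn=c.min(-1);mx=c.max(-1)
# blue front top edge
bl=(c[...,2]>c[...,0]+60)&(c[...,2]>90);bl[220:]=0
v,u=np.nonzero(bl);print("blue px",len(u),u.min(),u.max(),v.min(),v.max(),"z",np.nanmedian(z[bl]))
cols=range(u.min()+6,u.max()-5,4)
for nm,f in(("top",np.min),("bot",np.max)):
    e=np.array([[cc,f(v[u==cc])] for cc in cols]);w=onplane(p,e,.101);k=np.polyfit(w[:,1],w[:,0],1);print("blue",nm,"edge at z.101: yaw",-np.degrees(np.arctan(k[0])).round(2),"x@y-.034",np.polyval(k,-.034).round(4),"y ends",w[:,1].min().round(4),w[:,1].max().round(4))
# unit front edge / side edges
wh=(mn>150)&(np.arange(420)[:,None]<150)
wh[:,420:]=0;wh[:,:180]=0
e=np.array([[cc,np.nonzero(wh[:,cc])[0].max()] for cc in range(205,395,5)]);w=onplane(p,e,.115);k=np.polyfit(w[:,1],w[:,0],1);e2=w[:,0]-np.polyval(k,w[:,1]);k=np.polyfit(w[abs(e2)<.003,1],w[abs(e2)<.003,0],1)
print("unit front yaw",-np.degrees(np.arctan(k[0])).round(2),"x@-.028",np.polyval(k,-.028).round(4))
for nm,f in(("L",np.min),("R",np.max)):
    e=np.array([[f(np.nonzero(wh[rr])[0]),rr] for rr in range(40,128,4)]);w=onplane(p,e,.115);k=np.polyfit(w[:,0],w[:,1],1);print(nm,"yaw",np.degrees(np.arctan(k[0])).round(2),"y@.65",np.polyval(k,.65).round(4),"y@.55",np.polyval(k,.55).round(4))
# seal front outer edge, inner edges
bk=mx<60
e=[]
for cc in range(230,372,3):
    col=np.nonzero(bk[60:100,cc])[0]
    if len(col): e.append([cc,60+col.max()])
w=onplane(p,e,.119);print("seal outer front x",np.median(w[:,0]).round(4),"y ends",w[:,1].min(),w[:,1].max())
d=r.trace(p,"seal")[0]["mask"];vv,uu=np.nonzero(d);w=onplane(p,np.c_[uu,vv],.119);print("seal mask",w.min(0),w.max(0))
# grille
g=(mn>130);g[:,:404]=0;g[:138]=0;g[250:]=0
n,l,s,ce=cv2.connectedComponentsWithStats(g.astype(np.uint8));i=1+np.argmax(s[1:,4]);v,u=np.nonzero(l==i);w=onplane(p,np.c_[u,v],.006).astype(np.float32)
rr=cv2.minAreaRect(w);print("grille",np.round(rr[0],4),np.round(rr[1],4),rr[2])
E
```

```text
blue px 1110 230 559 160 219 z 0.1002020310701775Traceback (most recent call last):
  File "<stdin>", line 9, in <module>
    return _wrapreduction(a, np.minimum, 'min', axis, None, out,
                          keepdims=keepdims, initial=initial, where=where)
    return ufunc.reduce(obj, axis, dtype, out, **passkwargs)
           ~~~~~~~~~~~~^^^^^^^^^^^^^^^^^^^^^^^^^^^^^^^^^^^^^
ValueError: zero-size array to reduction operation minimum which has no identity
```

```bash
cat > m.py <<'E'
from h import *
p=r.capture("wrist");c=p["color"].astype(int);P=cloud(p);z=P[...,2]
mn=c.min(-1);mx=c.max(-1)
bl=(c[...,2]>c[...,0]+40)&(c[...,2]>70);bl[220:]=0;bl[:,400:]=0;bl[:,:180]=0
v,u=np.nonzero(bl);print("blue px",len(u),u.min(),u.max(),v.min(),v.max())
cols=[q for q in range(u.min()+6,u.max()-5,4) if (u==q).any()]
for nm,f in(("top",np.min),("bot",np.max)):
    e=np.array([[cc,f(v[u==cc])] for cc in cols]);w=onplane(p,e,.101);k=np.polyfit(w[:,1],w[:,0],1);print("blue",nm,"edge: yaw",-np.degrees(np.arctan(k[0])).round(2),"x@y-.034",np.polyval(k,-.034).round(4),"y ends",w[:,1].min().round(4),w[:,1].max().round(4))
wh=(mn>150)&(np.arange(420)[:,None]<150)
wh[:,420:]=0;wh[:,:180]=0
e=np.array([[cc,np.nonzero(wh[:,cc])[0].max()] for cc in range(205,395,5) if wh[:,cc].any()]);w=onplane(p,e,.115)
for _ in range(3):
    k=np.polyfit(w[:,1],w[:,0],1);e2=w[:,0]-np.polyval(k,w[:,1]);w=w[abs(e2)<.003]
print("unit front yaw",-np.degrees(np.arctan(k[0])).round(2),"x@-.028",np.polyval(k,-.028).round(4))
for nm,f in(("L",np.min),("R",np.max)):
    e=np.array([[f(np.nonzero(wh[rr])[0]),rr] for rr in range(20,128,4) if wh[rr].any()]);w=onplane(p,e,.115);k=np.polyfit(w[:,0],w[:,1],1);print(nm,"yaw",np.degrees(np.arctan(k[0])).round(2),"y@.65",np.polyval(k,.65).round(4),"y@.55",np.polyval(k,.55).round(4))
d=r.trace(p,"seal")[0]["mask"];vv,uu=np.nonzero(d);w=onplane(p,np.c_[uu,vv],.119);print("seal mask",w.min(0),w.max(0))
g=(mn>130);g[:,:404]=0;g[:138]=0;g[250:]=0
n,l,s,ce=cv2.connectedComponentsWithStats(g.astype(np.uint8));i=1+np.argmax(s[1:,4]);v,u=np.nonzero(l==i);w=onplane(p,np.c_[u,v],.006).astype(np.float32)
rr=cv2.minAreaRect(w);print("grille",np.round(rr[0],4),np.round(rr[1],4),rr[2])
cmd([.415,-.036,.2],-88.5)
E
python3 m.py
```

```text
blue px 1617 229 371 175 188
blue top edge: yaw 1.09 x@y-.034 0.4636 y ends -0.1157 0.0534
blue bot edge: yaw 1.36 x@y-.034 0.4499 y ends -0.1167 0.0539
unit front yaw 1.09 x@-.028 0.5201
L yaw 1.16 y@.65 0.0998 y@.55 0.0977
R yaw 1.07 y@.65 -0.1591 y@.55 -0.1609
seal mask [ 0.57077463 -0.1215155 ] [0.66686967 0.06014855]
grille [ 0.4222 -0.3233] [0.1519 0.1905] 9.273813247680664
t 3.5 tcp [ 0.4535 -0.0009  0.3521] phi -90.06 J6 65.2 F [-0.3 -1.  -0.8] w 0.0
shift [1.013, 0.238, 0.258] turn [-0.035, -0.002, 0.004]
```

Emit:
{"api": "send_rows", "payload": {
  "plan": [
    [[0.25,0.08,0.09],[0.02,0,0]],
    [[0.5,0.16,0.18],[0.02,0,0]],
    [[0.75,0.22,0.28],[0.02,0,0]],
    [[1,0.22,0.28],[0.02,0,0]],
    [[1,0.22,0.28],[0.02,0,0]]
  ]
}}

```text
time_s: 4.0
tcp_pos: [0.4085, -0.0337, 0.1984]
eef_rot: [-17.1, 89.7, 161.9]
contact_force: [0.6, -0.2, 1.2]
gripper_width: 0.0004
```

```bash
python3 -c "
from h import *
cmd([.414,-.034,.082],-88.9)"
```

```text
t 4.0 tcp [ 0.4085 -0.0337  0.1984] phi -90.96 J6 66.2 F [ 0.6 -0.2  1.2] w 0.0004
shift [0.776, 0.003, -0.041] turn [-0.046, 0.007, 0.002]
```

Emit:
{"api": "send_rows", "payload": {
  "plan": [
    [[0.2,0,-0.04],[-0.046,0,0]],
    [[0.45,0,-0.04],[-0.046,0,0]],
    [[0.65,0,-0.04],[-0.046,0,0]],
    [[0.776,0,-0.04],[-0.046,0,0]],
    [[0.776,0,-0.04],[-0.046,0,0]]
  ]
}}

```text
time_s: 4.5
tcp_pos: [0.414, -0.0332, 0.0815]
eef_rot: [-4.9, 89.5, 176.3]
contact_force: [-0.5, 0.1, 0.3]
gripper_width: 0.0001
```

```bash
python3 -c "
from h import *
cmd([.430,-.034,.082],-88.9);cmd([.495,-.033,.082],-88.9)"
```

```text
t 4.5 tcp [ 0.414  -0.0332  0.0815] phi -88.84 J6 68.7 F [-0.5  0.1  0.3] w 0.0001
shift [-0.004, 0.007, -0.106] turn [0.001, 0.01, 0.001]
t 4.5 tcp [ 0.414  -0.0332  0.0815] phi -88.84 J6 68.7 F [-0.5  0.1  0.3] w 0.0001
shift [-0.008, 0.009, -0.54] turn [0.001, 0.01, 0.001]
```

Emit:
{"api": "send_rows", "payload": {
  "plan": [
    [[0,0,-0.06],[0,0,0]],
    [[0,0,-0.12],[0,0,0]],
    [[0,0,-0.18],[0,0,0]],
    [[0,0,-0.24],[0,0,0]],
    [[0,0,-0.3],[0,0,0]]
  ]
}}

```text
time_s: 5.0
tcp_pos: [0.4599, -0.0323, 0.0815]
eef_rot: [-5.9, 89.6, 175.3]
contact_force: [-2.4, -0.2, 1.9]
gripper_width: 0.0002
```

Emit:
{"api": "send_rows", "payload": {
  "plan": [
    [[0,0,-0.03],[0,0,0]],
    [[0,0,-0.07],[0,0,0]],
    [[0,0,-0.11],[0,0,0]],
    [[0,0,-0.15],[0,0,0]],
    [[0,0,-0.19],[0,0,0]]
  ]
}}

```text
time_s: 5.5
tcp_pos: [0.4877, -0.032, 0.081]
eef_rot: [-3.0, 89.4, 178.1]
contact_force: [-3.5, 1.1, 2.7]
gripper_width: 0.0003
```

```bash
python3 -c "
from h import *
cmd([.495,-.033,.082],-88.9)"
```

```text
t 5.5 tcp [ 0.4877 -0.032   0.081 ] phi -88.87 J6 72.2 F [-3.5  1.1  2.7] w 0.0003
shift [-0.007, 0.008, -0.048] turn [0.001, 0.012, 0.001]
```

Emit:
{"api": "send_rows", "payload": {
  "plan": [
    [[0,0,-0.02],[0,0,0]],
    [[0,0,-0.04],[0,0,0]],
    [[0,0,-0.06],[0,0,0]],
    [[0,0,-0.06],[0,0,0]],
    [[0,0,-0.06],[0,0,0]]
  ]
}}

```text
time_s: 6.0
tcp_pos: [0.494, -0.0323, 0.0802]
eef_rot: [0.0, 89.2, -178.9]
contact_force: [-8.6, 1.8, 4.7]
gripper_width: 0.0007
```

Emit:
{"api": "send_rows", "payload": {
  "plan": [
    [[0,0,-0.02],[0,0,0]],
    [[0,0,-0.03],[0,0,0]],
    [[0,0,-0.04],[0,0,0]],
    [[0,0,-0.04],[0,0,0]],
    [[0,0,-0.04],[0,0,0]]
  ]
}}

```text
time_s: 6.5
tcp_pos: [0.4939, -0.033, 0.0789]
eef_rot: [2.3, 88.5, -176.7]
contact_force: [-20.7, 4.6, 12.8]
gripper_width: 0.0002
```

Emit:
{"api": "send_rows", "payload": {
  "plan": [
    [[0,0,0.08],[0,0,0]],
    [[-0.05,0,0.2],[0,0,0]],
    [[-0.35,0,0.2],[0,0,0]],
    [[-0.65,0,0.2],[0,0,0]],
    [[-1,0,0.2],[0,0,0]]
  ]
}}

```text
time_s: 7.0
tcp_pos: [0.4671, -0.0335, 0.2287]
eef_rot: [2.6, 88.5, -176.4]
contact_force: [2.5, 0.4, -0.1]
gripper_width: 0.0007
```

```bash
python3 -c "
from h import *
cmd([.56,-.03,.37],-88.9)"
```

```text
t 7.0 tcp [ 0.4671 -0.0335  0.2287] phi -88.99 J6 71.5 F [ 2.5  0.4 -0.1] w 0.0007
shift [-0.958, -0.011, -0.595] turn [-0.002, 0.033, -0.001]
```

Emit:
{"api": "send_rows", "payload": {
  "plan": [
    [[-0.25,0,-0.15],[0,0.03,0]],
    [[-0.5,0,-0.3],[0,0.03,0]],
    [[-0.75,0,-0.45],[0,0.03,0]],
    [[-0.96,0,-0.6],[0,0.033,0]],
    [[-0.96,0,-0.6],[0,0.033,0]]
  ],
  "jaw": 1
}}

```text
time_s: 7.5
tcp_pos: [0.5644, -0.0316, 0.3743]
eef_rot: [171.6, 89.6, -7.4]
contact_force: [-0.4, 0.5, -0.5]
gripper_width: 0.0347
```

```bash
python3 - <<'E'
from h import *
p=r.capture("wrist");save(p,"w2.png");c=p["color"].astype(int);P=cloud(p)
np.savez("/tmp/w2",P=P,c=c,pose=p["pose"],mtx=p["mtx"],k1=p["k1"],range_z=p["range_z"])
for t in("seal","drawer_front","grille_grip"):
    for d in r.trace(p,t)[:1]:
        q=P[d["mask"]];q=q[~np.isnan(q[:,0])];q=q[q[:,2]>.112] if t=="seal" else q
        rr=cv2.minAreaRect(q[:,:2].astype(np.float32));print(t,round(d["score"],2),np.round(d["uv"]),len(q),np.median(q,0).round(4),np.round(rr[0],4),np.round(rr[1],4),rr[2])
        if t=="seal":
            v,u=np.nonzero(d["mask"]);rr=cv2.minAreaRect(onplane(p,np.c_[u,v],.119).astype(np.float32));print(np.round(rr[0],4),np.round(rr[1],4),rr[2])
cmd([.45,-.25,.25],-170.7)
E
```

```text
seal 0.93 [276.  72.] 4621 [ 0.6517 -0.0246  0.1183] [ 0.6454 -0.0299] [0.1464 0.1836] 1.0188109874725342
[ 0.645  -0.0301] [0.1448 0.1811] 1.0606663227081299
drawer_front 0.91 [277. 125.] 11744 [ 0.6435 -0.0299  0.0731] [ 0.5924 -0.0309] [0.2392 0.1892] 1.1016952991485596
grille_grip 0.67 [454. 221.] 1752 [ 0.4837 -0.3585  0.0051] [ 0.5119 -0.2457] [0.3966 0.0853] 73.65381622314453
t 7.7 tcp [ 0.56   -0.0316  0.3693] phi -89.0 J6 74.2 F [ 0.4  0.3 -0.7] w 0.0508
shift [0.798, 1.442, 0.758] turn [1.816, 0.0, -0.002]
```

View pics/w2.png

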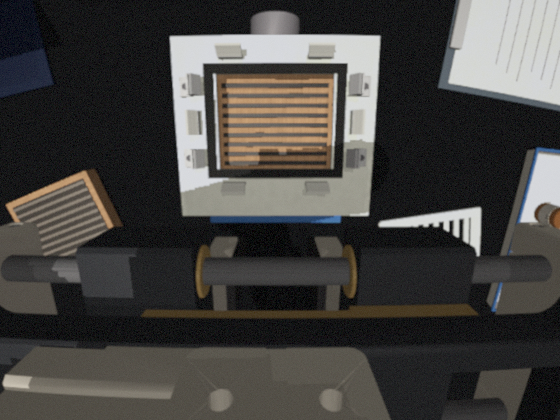

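```bash
python3 - <<'E'
from h import *
d=np.load("/tmp/w2.npz");p={k:d[k] for k in("pose","mtx","k1")};c=d["c"]
bl=(c[...,2]>c[...,0]+40)&(c[...,2]>70);bl[:205]=0;bl[235:]=0;bl[:,:190]=0;bl[:,360:]=0
v,u=np.nonzero(bl);print(len(u),u.min(),u.max(),v.min(),v.max())
for f in(np.min,np.max):
    e=np.array([[q,f(v[u==q])] for q in range(225,330,3) if (u==q).any()]);w=onplane(p,e,.101);print(np.median(w[:,0]))
wh=c.min(-1)>150;e=np.array([[q,np.nonzero(wh[190:222,q])[0].max()+190] for q in range(200,360,5) if wh[190:222,q].any()]);print("front",np.median(onplane(p,e,.115)[:,0]))
cmd([.53,-.17,.30],-130)
E
```

```text
784 210 340 216 222
0.5134629555497016
0.5062452840272587
front 0.522140625778997
t 7.7 tcp [ 0.56   -0.0316  0.3693] phi -89.0 J6 74.2 F [ 0.4  0.3 -0.7] w 0.0508
shift [0.463, 0.918, 0.215] turn [0.911, 0.001, -0.002]
```

Emit:
{"api": "send_rows", "payload": {
  "plan": [
    [[0.1,0.25,0.05],[0.18,0,0]],
    [[0.2,0.5,0.1],[0.36,0,0]],
    [[0.3,0.75,0.16],[0.55,0,0]],
    [[0.4,0.92,0.21],[0.73,0,0]],
    [[0.46,0.92,0.21],[0.91,0,0]]
  ],
  "jaw": 1
}}

```text
time_s: 8.2
tcp_pos: [0.5284, -0.1725, 0.2985]
eef_rot: [55.9, 89.8, -164.6]
contact_force: [1.2, 0.8, -0.1]
gripper_width: 0.0865
```

```bash
python3 -c "
from h import *
cmd([.43,-.29,.28],-170.7)"
```

```text
t 8.2 tcp [ 0.5284 -0.1725  0.2985] phi -130.44 J6 47.4 F [ 1.2  0.8 -0.1] w 0.0865
shift [0.127, 1.021, -0.009] turn [0.895, 0.001, -0.005]
```

Emit:
{"api": "send_rows", "payload": {
  "plan": [
    [[0.03,0.25,0],[0.18,0,0]],
    [[0.06,0.5,0],[0.36,0,0]],
    [[0.1,0.75,0],[0.54,0,0]],
    [[0.13,1,0],[0.72,0,0]],
    [[0.13,1,0],[0.9,0,0]]
  ]
}}

```text
time_s: 8.7
tcp_pos: [0.4272, -0.2883, 0.2783]
eef_rot: [85.4, 89.6, -176.1]
contact_force: [0.9, 0.2, 0.4]
gripper_width: 0.0875
```

```bash
python3 - <<'E'
from h import *
p=r.capture("wrist");save(p,"w3.png");c=p["color"].astype(int);P=cloud(p);mn=c.min(-1);mx=c.max(-1)
for d in r.trace(p,"grille_grip")[:2]:
    v,u=np.nonzero(d["mask"]);w=onplane(p,np.c_[u,v],.006).astype(np.float32);rr=cv2.minAreaRect(w);print("mask",round(d["score"],2),len(u),np.round(rr[0],4),np.round(rr[1],4),rr[2])
x,y=P[...,0],P[...,1]
m=(P[...,2]>.022)&(P[...,2]<.04)&(abs(x-.422)<.09)&(abs(y+.323)<.09)
print("rib z",np.median(P[m][:,2]),m.sum());v,u=np.nonzero(m);w=onplane(p,np.c_[u,v],.030).astype(np.float32);rr=cv2.minAreaRect(w);print("rib",np.round(rr[0],4),np.round(rr[1],4),rr[2],"median",np.median(w,0))
cmd([.4222,-.3233,.13],-170.7)
E
```

```text
mask 0.67 11188 [ 0.4223 -0.3242] [0.1506 0.1888] 9.005971908569336
rib z 0.029012259496861814 623
rib [ 0.4226 -0.3243] [0.0106 0.0884] 9.042867660522461 median [ 0.4226792 -0.3254811]
t 8.8 tcp [ 0.4294 -0.2871  0.2789] phi -171.17 J6 20.7 F [-0.2 -0.6 -0.1] w 0.0877
shift [0.993, 0.08, -0.231] turn [-0.01, -0.0, -0.006]
```

View pics/w3.png

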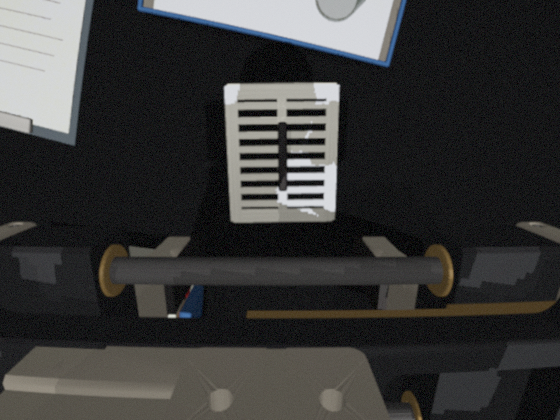

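Emit:
{"api": "send_rows", "payload": {
  "plan": [
    [[0.25,0.04,-0.1],[0,0,0]],
    [[0.5,0.08,-0.23],[0,0,0]],
    [[0.75,0.08,-0.24],[0,0,0]],
    [[0.98,0.08,-0.24],[0,0,0]],
    [[0.98,0.08,-0.24],[0,0,0]]
  ]
}}

```text
time_s: 9.3
tcp_pos: [0.4194, -0.3228, 0.1274]
eef_rot: [68.9, 89.2, 167.9]
contact_force: [-0.5, -1.0, -0.7]
gripper_width: 0.0874
```

```bash
python3 -c "
from h import *
cmd([.4224,-.3243,.027],-170.97)"
```

```text
t 9.3 tcp [ 0.4194 -0.3228  0.1274] phi -170.96 J6 25.3 F [-0.5 -1.  -0.7] w 0.0874
shift [0.669, -0.027, -0.016] turn [0.0, 0.006, -0.016]
```

Emit:
{"api": "send_rows", "payload": {
  "plan": [
    [[0.15,-0.02,-0.015],[0,0,0]],
    [[0.3,-0.027,-0.015],[0,0.006,-0.016]],
    [[0.45,-0.027,-0.015],[0,0.006,-0.016]],
    [[0.58,-0.027,-0.015],[0,0.006,-0.016]],
    [[0.63,-0.027,-0.015],[0,0.006,-0.016]]
  ]
}}

```text
time_s: 9.8
tcp_pos: [0.4228, -0.3237, 0.0328]
eef_rot: [63.3, 90.0, 162.5]
contact_force: [-0.2, -0.1, -0.1]
gripper_width: 0.0875
```

```bash
python3 -c "
from h import *
cmd([.4224,-.3243,.027],-170.97)"
```

```text
t 9.8 tcp [ 0.4228 -0.3237  0.0328] phi -170.75 J6 25.6 F [-0.2 -0.1 -0.1] w 0.0875
shift [0.039, 0.003, -0.003] turn [0.005, 0.0, -0.001]
```

Down the last few mm, then close.

Emit:
{"api": "send_rows", "payload": {
  "plan": [
    [[0.02,0,0],[0,0,0]],
    [[0.035,0,0],[0,0,0]],
    [[0.035,0,0],[0,0,0]],
    [[0.035,0,0],[0,0,0]],
    [[0.035,0,0],[0,0,0]]
  ]
}}

```text
time_s: 10.3
tcp_pos: [0.4232, -0.3238, 0.0282]
eef_rot: [-118.2, 90.0, -18.9]
contact_force: [0.5, 0.4, -0.2]
gripper_width: 0.0878
```

Emit:
{"api": "send_rows", "payload": {
  "plan": [
    [[0,0,0],[0,0,0]],
    [[0,0,0],[0,0,0]],
    [[0,0,0],[0,0,0]],
    [[0,0,0],[0,0,0]],
    [[0,0,0],[0,0,0]]
  ],
  "jaw": -1,
  "force": 50
}}

```text
time_s: 10.8
tcp_pos: [0.4232, -0.3239, 0.0282]
eef_rot: [-122.6, 90.0, -23.4]
contact_force: [1.3, -0.2, -0.3]
gripper_width: 0.0531
```

Emit:
{"api": "send_rows", "payload": {
  "plan": [
    [[0,0,0],[0,0,0]],
    [[0,0,0],[0,0,0]],
    [[0,0,0],[0,0,0]],
    [[0,0,0],[0,0,0]],
    [[0,0,0],[0,0,0]]
  ],
  "jaw": -1,
  "force": 50
}}

```text
time_s: 11.3
tcp_pos: [0.4231, -0.3239, 0.0282]
eef_rot: [-131.1, 90.0, -31.9]
contact_force: [-1.6, -0.2, 0.3]
gripper_width: 0.0131
```

```bash
python3 -c "
from h import *
cmd([.4224,-.3243,.17],-170.97)"
```

```text
t 11.3 tcp [ 0.4231 -0.3239  0.0282] phi -170.74 J6 25.6 F [-1.6 -0.2  0.3] w 0.0131
shift [-0.946, 0.005, -0.002] turn [0.005, -0.0, 0.0]
```

Emit:
{"api": "send_rows", "payload": {
  "plan": [
    [[0,0,0],[0,0,0]],
    [[0,0,0],[0,0,0]],
    [[-0.1,0,0],[0,0,0]],
    [[-0.25,0,0],[0,0,0]],
    [[-0.45,0,0],[0,0,0]]
  ]
}}

```text
time_s: 11.8
tcp_pos: [0.4218, -0.3233, 0.0949]
eef_rot: [57.7, 89.8, 156.9]
contact_force: [0.3, 0.2, -3.1]
gripper_width: 0.0117
```

Emit:
{"api": "send_rows", "payload": {
  "plan": [
    [[-0.2,0,0],[0,0,0]],
    [[-0.45,0,0],[0,0,0]],
    [[-0.7,0,0],[0,0,0]],
    [[-0.95,0,0],[0,0,0]],
    [[-1,0,0],[0,0,0]]
  ]
}}

```text
time_s: 12.3
tcp_pos: [0.4239, -0.3243, 0.2495]
eef_rot: [-126.7, 89.8, -27.4]
contact_force: [-0.6, -0.4, -1.8]
gripper_width: 0.0117
```

```bash
python3 -c "
from h import *
cmd([.51,-.20,.25],-175);cmd([.645,-.030,.22],-178.94)
p=r.capture('side');save(p,'s4.png')
d=cv2.imread('pics/s4.png')[100:380,180:500];cv2.imwrite('pics/s4.png',cv2.resize(d,None,fx=2,fy=2))"
```

```text
t 12.3 tcp [ 0.4239 -0.3243  0.2495] phi -170.74 J6 25.6 F [-0.6 -0.4 -1.8] w 0.0117
shift [-0.003, -0.7, 0.726] turn [0.095, -0.003, 0.004]
t 12.3 tcp [ 0.4239 -0.3243  0.2495] phi -170.74 J6 25.6 F [-0.6 -0.4 -1.8] w 0.0117
shift [0.198, -1.77, 1.7] turn [0.182, -0.002, 0.004]
```

View pics/s4.png

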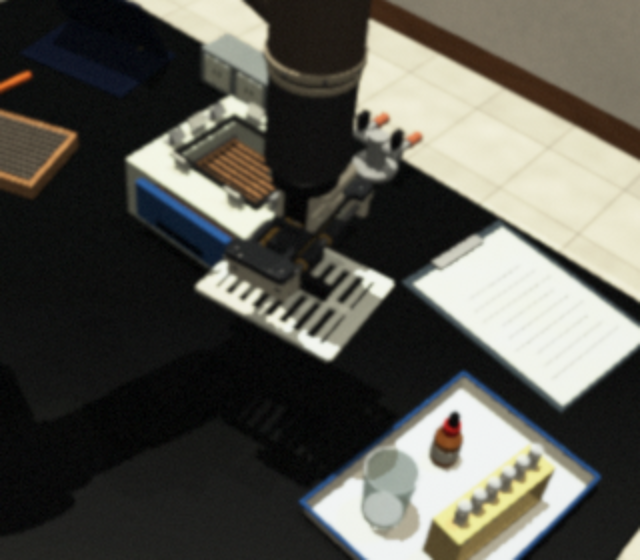

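Emit:
{"api": "send_rows", "payload": {
  "plan": [
    [[0,-0.2,0.2],[0.03,0,0]],
    [[0,-0.4,0.4],[0.06,0,0]],
    [[0,-0.6,0.6],[0.1,0,0]],
    [[0,-0.8,0.8],[0.14,0,0]],
    [[0,-0.9,0.87],[0.18,0,0]]
  ]
}}

```text
time_s: 12.85
tcp_pos: [0.5365, -0.1706, 0.2465]
eef_rot: [33.2, 90.0, 124.4]
contact_force: [-0.1, -0.6, -2.5]
gripper_width: 0.0115
```

```bash
python3 -c "
from h import *
cmd([.645,-.030,.22],-178.94)"
```

```text
t 12.85 tcp [ 0.5365 -0.1706  0.2465] phi -178.83 J6 -1.1 F [-0.1 -0.6 -2.5] w 0.0115
shift [0.176, -0.742, 0.922] turn [0.002, 0.0, -0.0]
```

Emit:
{"api": "send_rows", "payload": {
  "plan": [
    [[0,-0.15,0.2],[0,0,0]],
    [[0,-0.3,0.4],[0,0,0]],
    [[0,-0.5,0.6],[0,0,0]],
    [[0.05,-0.65,0.8],[0,0,0]],
    [[0.1,-0.74,0.92],[0,0,0]]
  ]
}}

```text
time_s: 13.35
tcp_pos: [0.6453, -0.0281, 0.2288]
eef_rot: [81.9, 89.8, 173.2]
contact_force: [1.3, -0.4, -3.1]
gripper_width: 0.0111
```

```bash
cat > g.py <<'E'
from h import *
s=r.get_state()
cmd([.645,-.030,.19],-178.94)
p=r.capture("side");P=cloud(p)
for n in("side","scene","wrist"):
    p=r.capture(n);P=cloud(p);c=p["color"].astype(int)
    L=r.trace(p,"grille_grip")
    if not L: print(n,"none");continue
    d=L[0]["mask"];q=P[d];ok=~np.isnan(q[:,0]);q=q[ok];zt=s["tcp_pos"][2]-.028+.006
    q=q[(abs(q[:,2]-zt)<.012)&(abs(q[:,0]-s["tcp_pos"][0])<.12)&(abs(q[:,1]-s["tcp_pos"][1])<.13)]
    if len(q)<100: print(n,"few",len(q));continue
    A=np.c_[q[:,:2]-s["tcp_pos"][:2],np.ones(len(q))];k=np.linalg.lstsq(A,q[:,2],rcond=None)[0];e=q[:,2]-A@k;g=abs(e)<.004;k=np.linalg.lstsq(A[g],q[g,2],rcond=None)[0]
    rr=cv2.minAreaRect(q[:,:2].astype(np.float32));print(n,round(L[0]["score"],2),len(q),"tilt x,y deg",np.degrees(k[:2]).round(2),"z",k[2].round(4),"exp",zt.round(4),np.round(rr[0],4),np.round(rr[1],4),round(rr[2],2))
E
python3 g.py
```

```text
t 13.35 tcp [ 0.6453 -0.0281  0.2288] phi -178.77 J6 -13.5 F [ 1.3 -0.4 -3.1] w 0.0111
shift [0.258, 0.001, -0.013] turn [0.004, 0.001, -0.004]
side 0.91 1284 tilt x,y deg [-0.08  0.21] z 0.2055 exp 0.2068 [ 0.6416 -0.0251] [0.1554 0.1923] 3.57
scene 0.72 983 tilt x,y deg [-0.51 -0.01] z 0.2059 exp 0.2068 [ 0.644  -0.0289] [0.1604 0.1932] 0.26
wrist 0.94 29758 tilt x,y deg [-0.16  0.02] z 0.2072 exp 0.2068 [ 0.6441 -0.0624] [0.1512 0.1284] 1.25
```

Emit:
{"api": "send_rows", "payload": {
  "plan": [
    [[0.1,0,-0.01],[0,0,0]],
    [[0.2,0,-0.01],[0,0,0]],
    [[0.28,0,-0.01],[0,0,0]],
    [[0.35,0,-0.01],[0,0,0]],
    [[0.35,0,-0.01],[0,0,0]]
  ]
}}

```text
time_s: 14.2
tcp_pos: [0.6431, -0.0331, 0.1773]
eef_rot: [90.9, 89.8, -178.0]
contact_force: [1.1, 0.2, -2.6]
gripper_width: 0.0113
```

```bash
python3 g.py
```

```text
t 14.2 tcp [ 0.6431 -0.0331  0.1773] phi -178.91 J6 -13.2 F [ 1.1  0.2 -2.6] w 0.0113
shift [-0.084, -0.013, 0.021] turn [0.001, -0.0, -0.004]
side 0.73 1192 tilt x,y deg [-0.04 -0.21] z 0.1568 exp 0.1553 [ 0.6387 -0.0332] [0.1536 0.1933] 2.78
scene 0.9 884 tilt x,y deg [ 0.12 -0.27] z 0.1571 exp 0.1553 [ 0.6482 -0.0333] [0.1507 0.1938] 1.7
wrist 0.71 29860 tilt x,y deg [0.03 0.04] z 0.1567 exp 0.1553 [ 0.6447 -0.0644] [0.1511 0.1282] 1.18
```

Emit:
{"api": "send_rows", "payload": {
  "plan": [
    [[0,-0.013,0.021],[0,0,0]],
    [[0.03,-0.013,0.021],[0,0,0]],
    [[0.06,-0.013,0.021],[0,0,0]],
    [[0.09,-0.013,0.021],[0,0,0]],
    [[0.11,-0.013,0.021],[0,0,0]]
  ],
  "force": 60
}}

```text
time_s: 15.05
tcp_pos: [0.6459, -0.0295, 0.1621]
eef_rot: [73.7, 90.0, 164.9]
contact_force: [-0.3, 0.2, -2.5]
gripper_width: 0.0119
```

```bash
python3 -c "
from h import *
cmd([.645,-.030,.155],-178.94)"
```

```text
t 15.05 tcp [ 0.6459 -0.0295  0.1621] phi -178.87 J6 -13.5 F [-0.3  0.2 -2.5] w 0.0119
shift [0.047, 0.006, -0.003] turn [0.002, 0.0, -0.001]
```

Emit:
{"api": "send_rows", "payload": {
  "plan": [
    [[0.01,0.003,-0.003],[0,0,0]],
    [[0.02,0.003,-0.003],[0,0,0]],
    [[0.03,0.003,-0.003],[0,0,0]],
    [[0.04,0.003,-0.003],[0,0,0]],
    [[0.04,0.003,-0.003],[0,0,0]]
  ]
}}

```text
time_s: 15.55
tcp_pos: [0.6462, -0.0298, 0.1572]
eef_rot: [-85.0, 89.9, 6.1]
contact_force: [-0.6, 1.5, 4.8]
gripper_width: 0.0117
```

Emit:
{"api": "send_rows", "payload": {
  "plan": [
    [[0.01,0,0],[0,0,0]],
    [[0.02,0,0],[0,0,0]],
    [[0.02,0,0],[0,0,0]],
    [[0.02,0,0],[0,0,0]],
    [[0.02,0,0],[0,0,0]]
  ]
}}

```text
time_s: 16.05
tcp_pos: [0.6472, -0.0298, 0.1559]
eef_rot: [-91.2, 89.8, 0.0]
contact_force: [-0.9, 1.4, 7.5]
gripper_width: 0.0117
```

Emit:
{"api": "send_rows", "payload": {
  "plan": [
    [[0.015,0,0],[0,0,0]],
    [[0.03,0,0],[0,0,0]],
    [[0.04,0,0],[0,0,0]],
    [[0.04,0,0],[0,0,0]],
    [[0.04,0,0],[0,0,0]]
  ]
}}

```text
time_s: 16.55
tcp_pos: [0.6472, -0.0291, 0.1509]
eef_rot: [-83.9, 89.7, 7.4]
contact_force: [-4.5, 6.6, 7.3]
gripper_width: 0.0112
```

Emit:
{"api": "send_rows", "payload": {
  "plan": [
    [[0.015,0,0],[0,0,0]],
    [[0.03,0,0],[0,0,0]],
    [[0.04,0,0],[0,0,0]],
    [[0.04,0,0],[0,0,0]],
    [[0.04,0,0],[0,0,0]]
  ]
}}

```text
time_s: 17.05
tcp_pos: [0.6472, -0.0284, 0.1471]
eef_rot: [-77.1, 89.6, 14.1]
contact_force: [-8.4, 5.4, 16.0]
gripper_width: 0.0118
```

```bash
python3 g.py
```

```text
t 17.05 tcp [ 0.6472 -0.0284  0.1471] phi -178.75 J6 -13.5 F [-8.4  5.4 16. ] w 0.0118
shift [-0.286, 0.013, -0.01] turn [0.004, 0.002, 0.008]
side 0.95 1084 tilt x,y deg [ 0.04 -0.02] z 0.1257 exp 0.1251 [ 0.645  -0.0315] [0.1904 0.1592] 88.82
scene 0.67 826 tilt x,y deg [ 0.14 -0.38] z 0.1247 exp 0.1251 [ 0.6515 -0.0271] [0.1922 0.1649] 87.87
wrist 0.67 29709 tilt x,y deg [-0.02 -0.09] z 0.1241 exp 0.1251 [ 0.6475 -0.0603] [0.161  0.1299] 1.29
```

Emit:
{"api": "send_rows", "payload": {
  "plan": [
    [[0.02,0.008,-0.006],[0,0,0]],
    [[0.04,0.01,-0.008],[0,0,0]],
    [[0.05,0.01,-0.008],[0,0,0]],
    [[0.05,0.01,-0.008],[0,0,0]],
    [[0.05,0.01,-0.008],[0,0,0]]
  ]
}}

```text
time_s: 17.9
tcp_pos: [0.6472, -0.0284, 0.147]
eef_rot: [-80.1, 89.2, 11.2]
contact_force: [-18.7, 11.6, 44.9]
gripper_width: 0.0117
```

```bash
python3 g.py; python3 -c "
from h import *
st();p=r.capture('wrist');save(p,'w5.png')
p=r.capture('side');c=cv2.cvtColor(p['color'],cv2.COLOR_RGB2BGR)[110:260,210:390];cv2.imwrite('pics/s5.png',cv2.resize(c,None,fx=4,fy=4,interpolation=cv2.INTER_CUBIC))"
```

```text
t 17.9 tcp [ 0.6472 -0.0284  0.147 ] phi -178.64 J6 -13.4 F [-18.7  11.6  44.9] w 0.0117
shift [-0.287, 0.011, -0.009] turn [0.007, 0.003, 0.017]
side 0.61 1035 tilt x,y deg [-0.1  -0.27] z 0.1255 exp 0.125 [ 0.645  -0.0334] [0.1907 0.1548] 89.76
scene 0.56 815 tilt x,y deg [ 0.52 -0.62] z 0.1245 exp 0.125 [ 0.6416 -0.0295] [0.1674 0.1916] 0.82
wrist 0.82 29130 tilt x,y deg [-0.01 -0.05] z 0.1241 exp 0.125 [ 0.6474 -0.0609] [0.1606 0.13  ] 1.6
{'time_s': 18.25, 'joints': [14.7333, 21.8752, -10.9401, 0.0562, -56.423, -13.4025], 'tcp_pos': [0.6472, -0.0284, 0.147], 'eef_rot': [-80.1479, 89.2369, 11.2138], 'contact_force': [-17.7585, 11.4419, 45.1813], 'gripper_width': 0.0116}
```

View pics/w5.png

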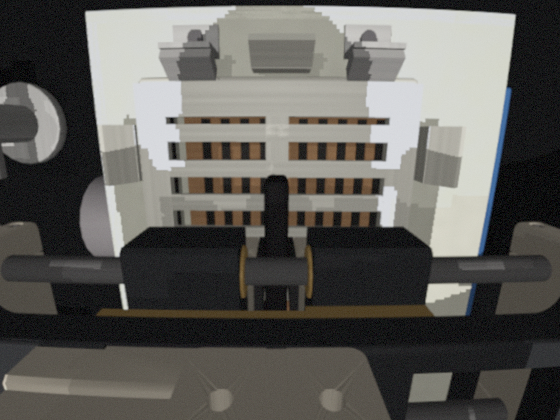

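View pics/s5.png

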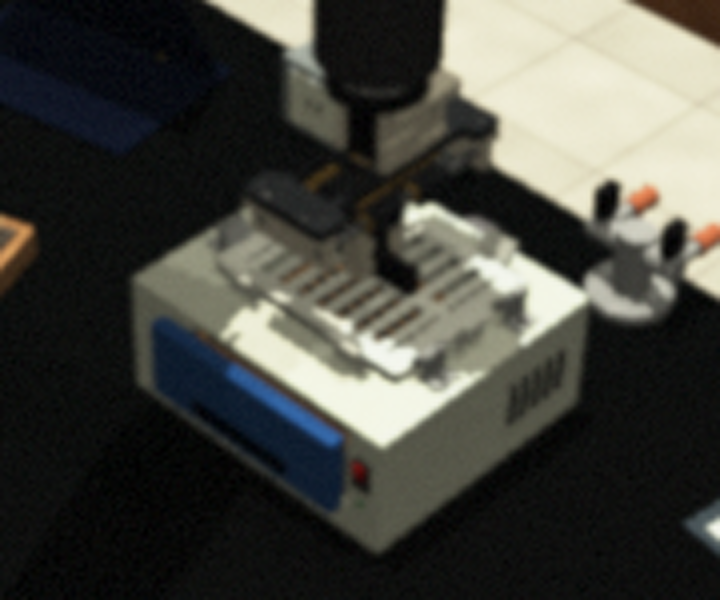

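Emit:
{"api": "send_rows", "payload": {
  "plan": [
    [[0.045,0.012,-0.01],[0,0,0]],
    [[0.04,0.018,-0.012],[0,0,0]],
    [[0.037,0.02,-0.014],[0,0,0]],
    [[0.035,0.02,-0.014],[0,0,0]],
    [[0.035,0.02,-0.014],[0,0,0]]
  ]
}}

```text
time_s: 18.85
tcp_pos: [0.6471, -0.0285, 0.1471]
eef_rot: [-78.6, 88.7, 12.9]
contact_force: [-6.9, 13.2, 28.1]
gripper_width: 0.0116
```

```bash
python3 g.py|head -2; python3 m.py 2>/dev/null | head -0; python3 - <<'E'
from h import *
st()
p=r.capture("side");P=cloud(p)
for t in("old_filter_mid","rack_mid","dropper_mid","beaker_mid","marker_mid"):
    for d in r.trace(p,t)[:1]: print(t,round(d["score"],2),np.round(d["uv"]),np.nanmedian(P[d["mask"]],0).round(3))
st()
E
```

```text
t 18.85 tcp [ 0.6471 -0.0285  0.1471] phi -178.53 J6 -13.3 F [-6.9 13.2 28.1] w 0.0116
shift [-0.287, 0.008, -0.009] turn [0.009, 0.006, 0.027]
{'time_s': 19.25, 'joints': [14.7289, 21.6176, -11.3461, 0.0489, -55.7869, -13.2872], 'tcp_pos': [0.647, -0.0285, 0.147], 'eef_rot': [-78.593, 88.7499, 12.8758], 'contact_force': [-7.0092, 12.9709, 28.9036], 'gripper_width': 0.0117}
old_filter_mid 0.66 [184. 175.] [0.454 0.322 0.029]
rack_mid 0.76 [421. 356.] [ 0.436 -0.637  0.077]
dropper_mid 0.66 [405. 317.] [ 0.491 -0.537  0.048]
beaker_mid 0.69 [373. 345.] [ 0.384 -0.526  0.06 ]
{'time_s': 19.55, 'joints': [14.7295, 21.6166, -11.3446, 0.0517, -55.788, -13.2877], 'tcp_pos': [0.647, -0.0285, 0.147], 'eef_rot': [-78.6979, 88.7484, 12.7725], 'contact_force': [-6.7927, 13.3, 28.4426], 'gripper_width': 0.0119}
```

Steady 28 N down with the grille at its home height and level, and nothing else has moved. I am handing it in.

```bash
python3 -c "
from plant import r
print(r.close_job())"
```

```text
the job is handed in; nothing more can be done
None
```

The drawer is pushed home and the grille is pressed down on its seal. I handed the job in at about 19.6 s with the gripper still holding the rib and pushing down at about 28 N.

- **Drawer:** I pushed it with the closed fingers until it stood firm at about 20 N without moving further. A wrist picture then put its face about 16 mm in front of the box, against 15 mm when home, which is within what I can measure.
- **Grille:** I took it by the rib, laid it level at the measured seal centre and pressed it down. The TCP then stood firm at 0.147 m, which is the home height for the way I gripped it. The grille's top face measured 0.124–0.126 m, against 0.125 m when home.
- **Level and clips:** The side and wrist cameras put the tilt under 0.3°; the far scene camera gave up to 0.6° on its noisier data. The pictures show the clips I could see at the edge, but the gripper hid part of the grille. I take the snap of all four clips from the height and the level, since I did not see each one or record the snap itself.
- **Push force:** It briefly reached 45 N down, through the fingers on the rib, before I eased it to 28 N. About 15 N of sideways force remained against the centring tabs.
- **Other things:** The old filter, rack, dropper bottle and beaker measured within 2 mm of where they started. The network did not find the marker in the last picture; the arm never went near it.

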